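# File the finished order and turn the counter sign to green

### The job

This order is finished: take the orange-banded pack out of the wooden rack and stand it upright in the one free slot of the grey sorter (the slot with the green floor and tab), all the way down and centred along the slot, setting it down rather than dropping it. Then spin the counter sign half a turn on its spindle so that its green face, not the red one, looks to the customers' side (the side of its base with the yellow stripe), square with the base. Leave the blue-banded pack, the packs already filed and everything else on the counter where they are.

Things in the scene. Friction and masses are not known exactly. Their poses are not given: they have to be found in the camera images.
- order_pack_center (a point): Centre of the orange-banded pack to be filed: a stiff flat white box 150 long (its x) x 14 thick (its y) x 120 high (its z, up), 105 to 210 g, with an orange band round its upper third. Top edge 60 above this point, underside 60 below. It starts upright in one of the two slots of the wooden rack, whose walls reach to 6 below this point, so the upper half is free to grasp across the 14 thickness.
- other_pack_center (a point): Centre of the pack of the same size with a blue band, upright in the other slot of the wooden rack (slots 64 apart); it must stay there.
- in_rack: Wooden rack fixed on the counter, base 190 (its x) x 110 (its y), 6 thick; origin at the centre of its underside. Two slots along its x at y = -32 and +32, each 22 wide between 5 thick, 170 long walls that reach to 60 above the counter.
- sorter: Grey plastic sorter fixed on the counter, base 190 (its x) x 125 (its y), 6 thick; origin at the centre of its underside. Four slots along its x, 27 apart at y = -40.5, -13.5, 13.5, 40.5, each 22 wide between 5 thick, 170 long walls that reach to 60 above the counter, open at both ends. Three hold filed packs, one is free. The sorter and the wooden rack stand one to the left and one to the right of the sign; which is which changes.
- free_slot: The free slot of the sorter: a green strip 2 thick on the slot's floor, 165 long, and a green tab 22 wide and 50 high that closes the slot's +x end, its inner face 88 from the centre. Origin at the centre of the slot's floor, under the strip (6 above the counter); x runs along the slot, y across it, z up. A pack standing on the strip has its underside 2 above this origin and its centre 62 above it.
- filed0: Filed pack in the sorter, 130 x 14 x 65 high, blue band, top 71 above the counter; origin at the centre of its underside. Leave it.
- filed1: Filed pack like filed0, red band. Leave it.
- filed2: Filed pack like filed0, dark blue band. Leave it.
- sign_stand: Fixed base of the counter sign: dark plate 80 (its x) x 140 (its y) x 14 high; origin at the centre of its underside, on the spindle's axis. Its +x, the side with the yellow stripe along the edge, is the customers' side, roughly away from the robot.
- sign_panel (a point): Centre of the sign's panel, on the vertical spindle axis, 122.5 above the counter: a flat upright plastic panel 140 wide (its y) x 10 thick (its x) x 105 high (its z), top edge 52.5 above this point and 175 above the counter, clear space below it except the spindle (radius 11). Its +x face is red with a white bar, its -x face green with a white cross. It can be gripped across the 10 thickness at its top edge or pushed at its ends.
- sign (a joint): Angle of the sign on its vertical spindle, rad, growing anticlockwise seen from above: 0 = red face square to the customers' side, +3.14 or -3.14 = green face square to the customers' side. Starts between -0.5 and 0.5. It turns freely either way up to stops at +3.6 and -3.6 and stays where it is left (friction about 0.04 N m).
- carton_a: White and blue medicine carton 70 x 60 x 75 high, origin under its centre, loose. Leave it.
- carton_b: Medicine carton like carton_a. Leave it.
- carton_c: White and orange carton 120 (its x) x 50 x 40 high, origin under its centre, loose. Leave it.
- pill_bottle: Amber pill bottle, diameter 44, 75 high, origin under its centre, loose. Leave it.
- spray_bottle: White bottle, diameter 76, 220 high, origin under its centre, loose. Leave it.
- stapler: Black stapler 130 (its x) x 35 x 43 high, origin under its centre, loose. Leave it.
Not all that is in view belongs to the job. Leave any pink or purple look-alike of the sign_stand alone.

How it is judged:
On the way, in this order (a step that is already met when the one before it is completed fails the run):
1. the orange-banded pack stands fully down in the free slot and is let go (x of order_pack_center in the frame of free_slot between -0.035 and 0.035 m and y of order_pack_center in the frame of free_slot between -0.014 and 0.014 m and z of order_pack_center in the frame of free_slot between 0.055 and 0.068 m and angle between order_pack_center's own z axis and vertical below 0.2 rad and angle between the x axis of order_pack_center and the x axis of free_slot, either way round below 0.15 rad and contact force between order_pack and the fingers below 0.1 N), for 0.2 s.
2. the sign shows its green face to the customers' side ((value of joint sign between 2.9416 and 3.3416 rad or value of joint sign between -3.3416 and -2.9416 rad)), for 0.2 s.
At the end, for the whole second after the job is handed in: Orange-banded pack released, at rest on the green slot floor (within 35 mm of centre lengthwise, 14 across, 6 of fully down; 0.2 rad of upright, 0.15 of the slot's line); sign at rest, green to the customers' side within 0.2 rad of square with its base; nothing else disturbed (x of order_pack_center in the frame of free_slot between -0.035 and 0.035 m and y of order_pack_center in the frame of free_slot between -0.014 and 0.014 m and z of order_pack_center in the frame of free_slot between 0.055 and 0.068 m and angle between order_pack_center's own z axis and vertical below 0.2 rad and angle between the x axis of order_pack_center and the x axis of free_slot, either way round below 0.15 rad and (value of joint sign between 2.9416 and 3.3416 rad or value of joint sign between -3.3416 and -2.9416 rad) and linear speed of order_pack below 0.02 m/s and velocity of joint sign between -0.05 and 0.05 rad/s); the robot touches nothing.
It fails at once if the orange-banded pack is dropped (falls freely faster than 0.6 m/s, about 20 mm) (contact force between order_pack and the fingers below 0.05 N and linear speed of order_pack above 0.6 m/s).
It fails at once if the blue-banded pack is moved more than 30 mm (distance of other_pack_center from where it was at the start of the episode above 0.03 m).
It fails at once if a filed pack is moved more than 30 mm (distance of any of filed0, filed1, filed2 from where it was at the start of the episode above 0.03 m).
It fails at once if something else on the counter is moved more than 40 mm or tipped over (distance of any of carton_a, carton_b, carton_c, pill_bottle, spray_bottle, stapler from where it was at the start of the episode above 0.04 m or angle between any of carton_a, carton_b, carton_c, pill_bottle, spray_bottle, stapler's own z axis and vertical above 0.6 rad).
It also fails if it takes over 72 s, if anything falls off the work surface, if the arm or the gripper's body presses on something with over 40 N, if the wrist force passes 120 N, or if a joint passes its speed limit or range.

### The arm

A 6-joint arm with a two-finger parallel gripper is mounted at the origin on the work surface. World frame = base frame: x ahead of the robot, y to its left, z up, the work surface at z = 0. Lengths are in m, angles in rad, forces in N, time in s.
With the tool pointing down it reaches from about 0.35 to 0.975 m from the base axis. Payload 4.9 kg.
Tool frame: the origin (TCP) lies at the very end of the fingers, on their centre line; the grasp point (between the pads) lies 19 mm behind it; z points along the fingers, x is the direction in which the jaws open and shut, and the axes are right-handed (so a half turn about z gives the same grasp; the last joint's range is limited). The gripper opens to 85 mm and grips with 20 to 120 N. Pads are 22 mm wide; open, the fingers measure 114 mm over their backs; the gripper's body (76 mm by 85 mm) begins 54 mm behind the grasp point. The pads swing forward as they close: fully open they stand 13 mm farther back than shut.
Start: joints at [1.142, 0.053, 1.613, -0, 1.476, -0.119], TCP at [0.191, 0.595, 0.231] pointing down, gripper open.
Joint ranges: [-3.01, 3.01], [-1.01, 2.22], [0.06, 2.58], [-1.02, 4.17], [0.09, 2.62], [-3.14, 3.14]. Speed limits (rad/s): [2.57, 2.57, 3.14, 3.14, 3.14, 3.14].

### API

Orientations are given as a unit quaternion [w, x, y, z].
In Python, from plant import manip, imaging gives the robot as it stands.
- The arm moves only by the shell command python3 -m pendant 'ROWS'. ROWS is JSON, a list that holds one entry, the list of rows, each a list of 7 numbers: the turn, a rotation vector about the world's x, y, z in units of pi rad (1.0 is pi rad), then the shift along the world's x, y, z in units of 250 mm (1.0 is 250 mm), then the opening, from 0 (shut) to 1 (fully open). In form: [[[ax, ay, az, tx, ty, tz, claw], ...]]. A call has 1 to 20 rows; each row shifts and turns the commanded pose from where the row before left it; what a row does not reach is not made up. A row lasts 1/8 s, in which the tool goes at most 62.5 mm and 10.7 degrees, less where a joint would pass 70% of its speed; a pose out of reach is approached as far as the arm can. A call with a number of a shift or a turn outside -1 to 1 is refused whole. A call with a gripper value outside its range is refused whole. The fingers move at their own pace and stop on an object; the grip force is fixed at half the most. Time passes only in rows, so rows that do not move let the fingers close. It gives the time, the measured TCP pose, the force and the opening at its end, in the units of the state.
- manip.state(): the state, without advancing time (a new reading comes with each control period).
- imaging.grab_frame(name): name is "scene" or "top"; returns a dict with "frame" (480x640x3 uint8, blue, green, red), "mtx" (3x3 intrinsics, pixels), "k1" (the pictures are not rectified: a ray, as slopes to the right and down, at radius r is drawn at 1 + k1 r^2 times it, then the intrinsics apply), "world_to_cam" (4x4, takes a point from world to camera coordinates). Camera axes: x right, y down, z forward; pixel columns grow to the right and rows downward; lengths in m; the calibration is good to about 2 mm. A picture is of the moment at which its call begins. There is no depth.
- manip.job_done(): hands the job in, once; it reports no verdict.
The state is a dict: "time": time; "joint_pos": joint angles; "joint_vel": joint speeds; "joint_efforts": joint torques, N m; "tool_pos": TCP position; "tool_rot": TCP orientation; "contact_force": force on the tool from outside, world axes, zero at the start; "ft_torque": the same for the moment, N m; "gripper_width": opening from 0.0 (shut) to 1.0 (fully open).
Only numpy, scipy, OpenCV 4.12 (cv2) and the standard library are available. Lean on these libraries where they do the work, as an engineer would, in place of code of your own. Each camera call takes 0.05 s, during which the arm holds its last target. There are 200 camera calls.

## Working session

There is one attempt and no reset: what is moved stays moved. The work goes in short steps, Python scripts to look and compute and a shell command to move; the robot and the scene stay as the last step left them, time stands still between calls to the robot, and variables do not carry over. Pictures are saved under pics/ and viewed, about 8 in all and at most 12, crops included, and the job is handed in when it is done.

```bash
mkdir -p pics; cat > h.py <<'E'
import numpy as np, cv2
from plant import manip, imaging
def grab(n):
    d=imaging.grab_frame(n); np.savez(f'{n}.npz',**{k:np.array(v) for k,v in d.items()}); return d
def load(n): return np.load(f'{n}.npz')
def pix2w(d,uv,z):
    K=d['mtx'];k=float(d['k1']);T=d['world_to_cam'];out=[]
    for u,v in np.atleast_2d(uv):
        a=np.array([(u-K[0,2])/K[0,0],(v-K[1,2])/K[1,1]]);s=a.copy()
        for _ in range(30): s=a/(1+k*(s@s))
        r=T[:3,:3].T@np.array([*s,1]);c=-T[:3,:3].T@T[:3,3]
        out.append((c+r*(z-c[2])/r[2])[:2])
    return np.array(out)
def w2pix(d,P):
    K=d['mtx'];k=float(d['k1']);T=d['world_to_cam']
    p=np.atleast_2d(P)@T[:3,:3].T+T[:3,3];s=p[:,:2]/p[:,2:];s=s*(1+k*(s**2).sum(1,keepdims=True))
    return s*[K[0,0],K[1,1]]+[K[0,2],K[1,2]]
E
python3 - <<'E'
from h import *
for n in('top','scene'):
    d=grab(n);cv2.imwrite(f'pics/{n}0.png',d['frame'])
    T=d['world_to_cam'];print(n,-T[:3,:3].T@T[:3,3],d['k1'],d['mtx'][0,0])
print(manip.state())
E
```

```text
top [0.32454685 0.02843243 1.68698449] -0.08975764218928055 504.21507677952354
scene [ 1.34382131 -0.9119568   0.93682237] -0.10751131623231006 468.0161726073683
{'time': 0.1, 'joint_pos': array([ 1.14199890e+00,  5.33274735e-02,  1.61416516e+00, -2.46695556e-05,
        1.47597463e+00, -1.18992337e-01]), 'joint_vel': array([-0.00077814, -0.00311477, -0.00417906,  0.00053626,  0.00014048,
       -0.00035716]), 'joint_efforts': array([ 5.35893651e-04, -3.94903314e+01, -3.71363461e+01, -1.01285061e-04,
        3.99076205e-03,  4.21439336e-05]), 'tool_pos': array([0.1903123 , 0.59473116, 0.23015818]), 'tool_rot': array([ 4.69505101e-04,  8.07734367e-01,  5.89545853e-01, -8.11325640e-04]), 'contact_force': array([ 0.22688706,  0.00290122, -0.14895974]), 'ft_torque': array([-0.02768535,  0.00897148,  0.05172876]), 'gripper_width': 0.9982103691737998}
```

View pics/top0.png

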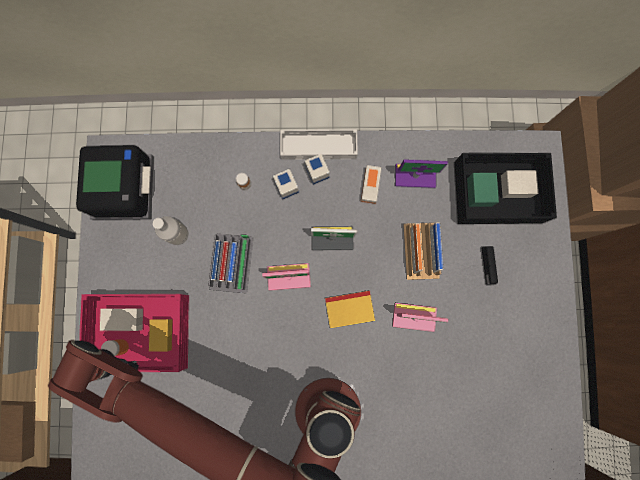

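View pics/scene0.png

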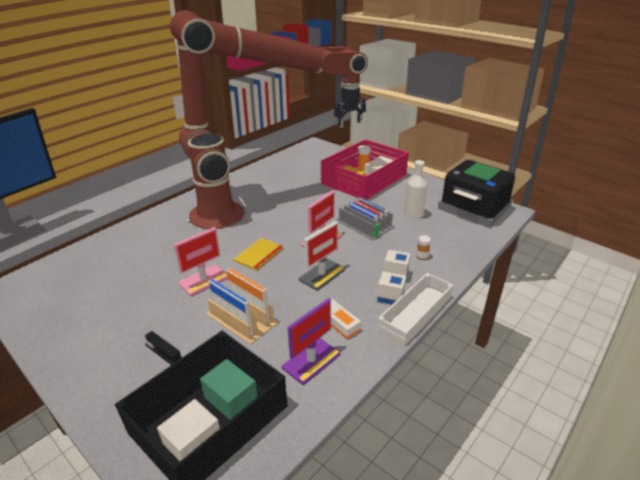

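Top view: the wooden rack is at (423,250), with the orange pack at about (425,250) and the blue one at (437,250). The grey sorter is at (230,262), and its green slot is the rightmost at about (243,262). The possible signs are the dark base at (332,238), pinks at (288,275) and (415,315), and a purple one at (416,175). The dark one fits. Next I'll check enlarged crops.

```bash
python3 - <<'E'
from h import *
d=load('top');f=d['frame']
def c(x,y,w,h,s): return cv2.resize(f[y:y+h,x:x+w],None,fx=s,fy=s,interpolation=cv2.INTER_CUBIC)
a=np.hstack([c(200,225,60,75,6.6667),c(395,215,60,75,6.6667)])  # 400x500 each
cv2.imwrite('pics/crop1.png',a)
cv2.imwrite('pics/crop2.png',c(300,215,65,45,12))
E
```

```text
(no output)
```

View pics/crop1.png

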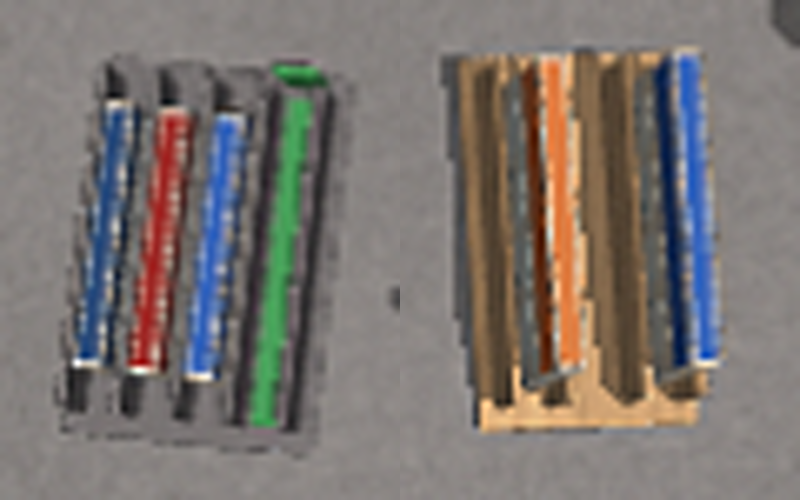

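View pics/crop2.png

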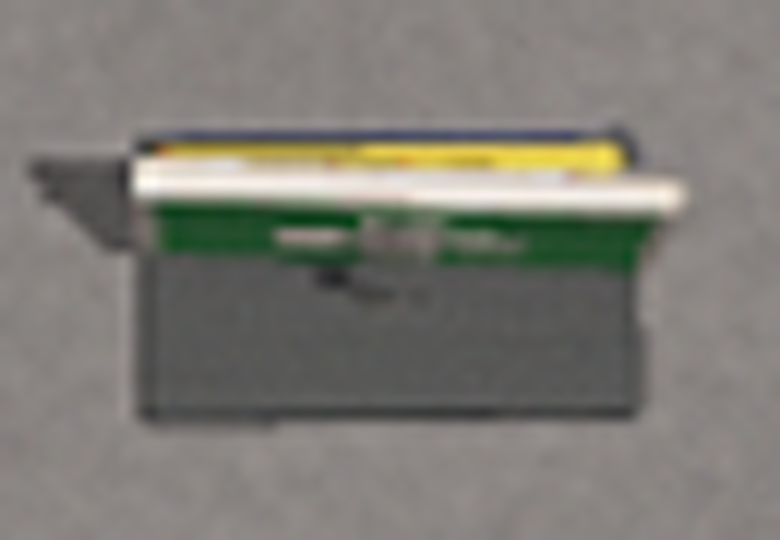

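The crops confirm it: the orange pack is in the rack's left slot, the free green slot is the sorter's rightmost with its tab at the far end, and the dark base with the yellow stripe on the far side is the real sign, now showing red to the customers.

```bash
python3 - <<'E'
from h import *
d=load('top')
S=6.6667
L=lambda x,y:(200+(x+.5)/S-.5,225+(y+.5)/S-.5)
R=lambda x,y:(395+(x-400+.5)/S-.5,215+(y+.5)/S-.5)
G=lambda x,y:(300+(x+.5)/12-.5,215+(y+.5)/12-.5)
def seg(n,p,q,z):
    a,b=pix2w(d,[p,q],z); v=a-b; print(n,'far',a.round(4),'near',b.round(4),'mid',((a+b)/2).round(4),'len',np.hypot(*v).round(4),'yaw',np.arctan2(v[1],v[0]).round(4))
seg('orange',R(555,55),R(573,368),.126)
seg('blue',R(687,52),R(706,363),.126)
seg('dblue',L(118,103),L(86,365),.071)
seg('red',L(174,110),L(141,370),.071)
seg('blue2',L(231,115),L(199,378),.071)
seg('strip',L(299,98),L(263,425),.008)
seg('tabtop',L(275,76),L(326,76),.056)
seg('sorterL',L(105,60),L(62,430),.006)
seg('sorterR',L(350,72),L(312,450),.006)
seg('rack near',R(480,430),R(697,428),.006)
seg('panel top',G(133,180),G(685,195),.175)
seg('stand near',G(140,415),G(638,412),.014)
seg('stand far',G(140,140),G(628,130),.014)
E
```

```text
orange far [ 0.5939 -0.2903] near [ 0.4457 -0.2927] mid [ 0.5198 -0.2915] len 0.1482 yaw 0.0162
blue far [ 0.5947 -0.3534] near [ 0.4471 -0.3555] mid [ 0.5209 -0.3544] len 0.1475 yaw 0.0141
dblue far [0.5541 0.352 ] near [0.4267 0.3654] mid [0.4904 0.3587] len 0.1281 yaw -0.1044
red far [0.5504 0.3245] near [0.4241 0.3387] mid [0.4872 0.3316] len 0.127 yaw -0.1114
blue2 far [0.5476 0.2966] near [0.42   0.3105] mid [0.4838 0.3036] len 0.1283 yaw -0.1086
strip far [0.5646 0.2726] near [0.4001 0.2891] mid [0.4823 0.2809] len 0.1653 yaw -0.0999
tabtop far [0.5688 0.2776] near [0.5685 0.2525] mid [0.5687 0.265 ] len 0.0252 yaw 1.5596
sorterL far [0.5855 0.3721] near [0.3984 0.3905] mid [0.492  0.3813] len 0.1879 yaw -0.0979
sorterR far [0.5779 0.2471] near [0.3875 0.2648] mid [0.4827 0.256 ] len 0.1912 yaw -0.0925
rack near far [ 0.4246 -0.2693] near [ 0.424 -0.379] mid [ 0.4243 -0.3241] len 0.1096 yaw 1.5652
panel top far [0.5683 0.0472] near [ 0.5629 -0.0925] mid [ 0.5656 -0.0227] len 0.1398 yaw 1.5319
stand near far [0.528  0.0478] near [ 0.5273 -0.0909] mid [ 0.5276 -0.0215] len 0.1387 yaw 1.5654
stand far far [0.6056 0.0471] near [ 0.6069 -0.0898] mid [ 0.6063 -0.0214] len 0.1369 yaw 1.5802
```

Everything is located well enough to move. First to above the orange pack: delta (+0.330, −0.887, +0.06) m and a turn of +0.326 rad, with the claw half open so the fingers clear the blue pack.

```bash
python3 -m pendant '[[[0,0,0.0065,0.0825,-0.2218,0.03,0.5],[0,0,0.0065,0.0825,-0.2218,0.03,0.5],[0,0,0.0065,0.0825,-0.2218,0.03,0.5],[0,0,0.0065,0.0825,-0.2218,0.03,0.5],[0,0,0.0065,0.0825,-0.2218,0.03,0.5],[0,0,0.0065,0.0825,-0.2218,0.03,0.5],[0,0,0.0065,0.0825,-0.2218,0.03,0.5],[0,0,0.0065,0.0825,-0.2218,0.03,0.5],[0,0,0.0065,0.0825,-0.2218,0,0.5],[0,0,0.0065,0.0825,-0.2218,0,0.5],[0,0,0.0065,0.0825,-0.2218,0,0.5],[0,0,0.0065,0.0825,-0.2218,0,0.5],[0,0,0.0065,0.0825,-0.2218,0,0.5],[0,0,0.0065,0.0825,-0.2218,0,0.5],[0,0,0.0065,0.0825,-0.2218,0,0.5],[0,0,0.0065,0.0825,-0.2218,0,0.5],[0,0,0,0,0,0,0.5],[0,0,0,0,0,0,0.5]]]'
```

```text
time: 2.35
tool_pos: [0.5202, -0.2917, 0.2905]
tool_rot: [-0.001, 0.701, 0.713, 0.0]
contact_force: [0.8, -0.2, 0.3]
gripper_width: 0.5
```

```bash
python3 -m pendant '[[[0,0,0,0,0,-0.14,0.5],[0,0,0,0,0,-0.14,0.5],[0,0,0,0,0,-0.14,0.5],[0,0,0,0,0,-0.14,0.5],[0,0,0,0,0,0,0.5],[0,0,0,0,0,0,0.5]]]'
python3 - <<'E'
from h import *
d=grab('scene');f=d['frame']
print(w2pix(d,[[.5939,-.2903,.126],[.4457,-.2927,.126],[.52,-.2915,.126]]))
cv2.imwrite('pics/s1.png',cv2.resize(f[180:350,160:330],None,fx=3.5,fy=3.5,interpolation=cv2.INTER_CUBIC))
E
```

```text
time: 3.1
tool_pos: [0.5213, -0.2917, 0.1533]
tool_rot: [0.001, 0.701, 0.713, 0.0]
contact_force: [0.4, 0.6, 0.0]
gripper_width: 0.504
[[263.9175531  289.8066788 ]
 [227.66080515 268.25389612]
 [245.24402789 278.72697164]]
```

View pics/s1.png

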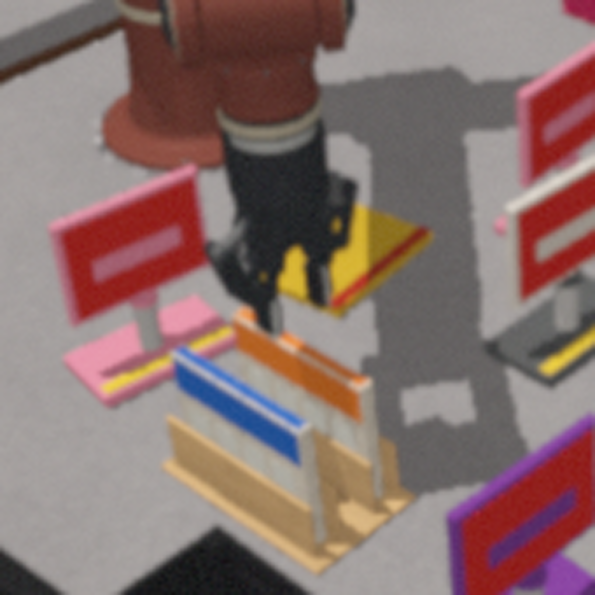

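The view matches the predicted pack corners (crop (364,384) and (237,309)). The fingers, at (270,330) and (320,300), straddle the orange pack and are clear of the blue one. Descend and grip.

```bash
python3 -m pendant '[[[0,0,0,0,0,-0.09,0.5],[0,0,0,0,0,-0.09,0.5],[0,0,0,0,0,-0.084,0.5],[0,0,0,0,0,0,0.5],[0,0,0,0,0,0,0],[0,0,0,0,0,0,0],[0,0,0,0,0,0,0],[0,0,0,0,0,0,0],[0,0,0,0,0,0,0]]]'
```

```text
time: 4.28
tool_pos: [0.5213, -0.2925, 0.0867]
tool_rot: [0.001, 0.701, 0.713, 0.0]
contact_force: [0.3, 0.2, 6.0]
gripper_width: 0.158
```

```bash
python3 -m pendant '[[[0,0,0,0,0,0.05,0],[0,0,0,0,0,0.1,0],[0,0,0,0,0,0.15,0],[0,0,0,0,0,0.15,0],[0,0,0,0,0,0.15,0],[0,0,0,0,0,0.15,0],[0,0,0,0,0,0.1,0],[0,0,0,0,0,0,0]]]'
```

```text
time: 5.28
tool_pos: [0.5212, -0.2925, 0.3004]
tool_rot: [0.002, 0.701, 0.713, 0.0]
contact_force: [0.4, 0.5, -2.0]
gripper_width: 0.155
```

The pack is held (opening 13 mm, load about 2 N). Carry it to above the free slot at (0.483, 0.2785), yaw −0.10.

```bash
python3 -m pendant '[[[0,0,-0.003,-0.0126,0.1,0,0],[0,0,-0.003,-0.0126,0.19,0,0],[0,0,-0.003,-0.0126,0.19,0,0],[0,0,-0.003,-0.0126,0.19,0,0],[0,0,-0.003,-0.0126,0.19,0,0],[0,0,-0.003,-0.0126,0.19,0,0],[0,0,-0.003,-0.0126,0.19,0,0],[0,0,-0.003,-0.0126,0.19,0,0],[0,0,-0.003,-0.0126,0.19,0,0],[0,0,-0.003,-0.0126,0.19,0,0],[0,0,-0.003,-0.0126,0.19,0,0],[0,0,-0.003,-0.0126,0.19,0,0],[0,0,-0.0014,0,0.094,0,0],[0,0,0,0,0,0,0],[0,0,0,0,0,-0.12,0],[0,0,0,0,0,-0.12,0],[0,0,0,0,0,-0.12,0],[0,0,0,0,0,0,0]]]'
python3 - <<'E'
from h import *
d=grab('scene');f=d['frame']
print(manip.state()['tool_rot'])
cv2.imwrite('pics/s2.png',cv2.resize(f[110:250,310:450],None,fx=4.2,fy=4.2,interpolation=cv2.INTER_CUBIC))
d=grab('top');cv2.imwrite('pics/t2.png',cv2.resize(d['frame'][215:315,190:290],None,fx=6,fy=6,interpolation=cv2.INTER_CUBIC))
E
```

```text
time: 7.52
tool_pos: [0.4805, 0.277, 0.2034]
tool_rot: [-0.001, 0.742, 0.67, -0.004]
contact_force: [0.3, -0.4, -0.9]
gripper_width: 0.156
[-5.36262960e-04  7.42100425e-01  6.70285537e-01 -1.99280209e-03]
```

View pics/s2.png

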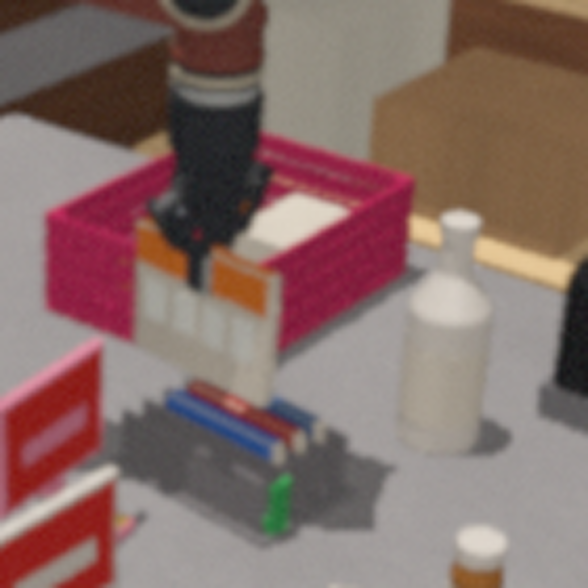

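View pics/t2.png

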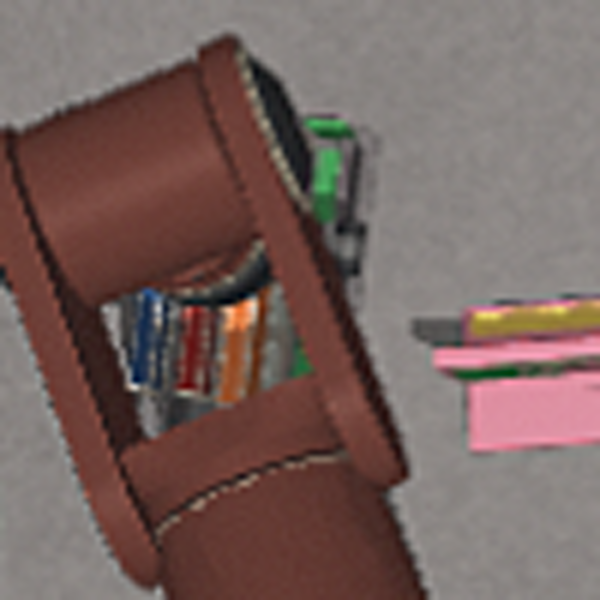

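The pack is held upright and square above the sorter. The green tab is at about crop (280,500) in the scene view. I'll check the slot position once more using the tab's centroid in that view.

```bash
python3 - <<'E'
from h import *
from scipy.optimize import least_squares
d=load('scene');f=d['frame'].astype(int)
m=(f[...,1]-np.maximum(f[...,0],f[...,2])>25);m[:200]=0;m[245:]=0;m[:,:365]=0;m[:,390:]=0
ys,xs=np.nonzero(m);print(len(xs),xs.mean(),ys.mean(),xs.min(),xs.max(),ys.min(),ys.max())
t=np.array([np.cos(-.1),np.sin(-.1)])
for c in([.482,.2785],[.482,.274],[.482,.283]):
    p=np.array(c)+t*.0905
    print(c,w2pix(d,[[*p,.031],[*p,.056],[*p,.006]]).round(1).tolist())
dt=load('top')
# pack top through arm opening in the top view: near end of orange strip at crop (230,402)
print(pix2w(dt,[(190+231/6-.4,215+402/6-.4)],.2034+.0393))
print(manip.state()['tool_pos'])
E
```

```text
72 375.8333333333333 229.91666666666666 372 379 223 236
[0.482, 0.2785] [[376.6, 230.1], [377.0, 224.2], [376.2, 235.9]]
[0.482, 0.274] [[375.9, 230.6], [376.3, 224.7], [375.5, 236.5]]
[0.482, 0.283] [[377.3, 229.6], [377.7, 223.6], [376.9, 235.4]]
[[0.40899658 0.28434587]]
[0.48278103 0.27825206 0.20782799]
```

Tab centroid (375.8, 229.9) against a predicted (376.6, 230.1), so they agree. The pack is centred within about 2 mm. Lower slowly, keeping an eye on the force.

```bash
python3 -m pendant '[[[0,0,0,0,0,-0.08,0],[0,0,0,0,0,-0.08,0],[0,0,0,0,0,-0.06,0],[0,0,0,0,0,-0.04,0],[0,0,0,0,0,-0.04,0],[0,0,0,0,0,-0.04,0],[0,0,0,0,0,0,0]]]'
```

```text
time: 8.5
tool_pos: [0.4822, 0.2788, 0.1218]
tool_rot: [-0.0, 0.742, 0.671, -0.001]
contact_force: [0.0, -0.1, -1.4]
gripper_width: 0.154
```

```bash
python3 -m pendant '[[[0,0,0,0,0,-0.03,0],[0,0,0,0,0,-0.03,0],[0,0,0,0,0,-0.03,0],[0,0,0,0,0,-0.02,0],[0,0,0,0,0,-0.012,0],[0,0,0,0,0,0,0],[0,0,0,0,0,0,0]]]'
```

```text
time: 9.38
tool_pos: [0.483, 0.2791, 0.0926]
tool_rot: [0.0, 0.742, 0.671, 0.0]
contact_force: [0.8, -1.3, -1.5]
gripper_width: 0.158
```

```bash
python3 -m pendant '[[[0,0,0,0,0,-0.008,0],[0,0,0,0,0,-0.008,0],[0,0,0,0,0,0,0],[0,0,0,0,0,0,0]]]'
```

```text
time: 9.88
tool_pos: [0.4829, 0.2792, 0.0888]
tool_rot: [0.0, 0.742, 0.671, 0.0]
contact_force: [-1.5, 0.0, 2.1]
gripper_width: 0.155
```

The force sign has flipped (−1.5 to +2.1 N), so the pack is on the floor. Release it gently and back off upward.

```bash
python3 -m pendant '[[[0,0,0,0,0,0,0.25],[0,0,0,0,0,0,0.4],[0,0,0,0,0,0,0.4],[0,0,0,0,0,0,0.4],[0,0,0,0,0,0.06,0.4],[0,0,0,0,0,0.1,0.4],[0,0,0,0,0,0.15,0.4],[0,0,0,0,0,0.2,0.4],[0,0,0,0,0,0.2,0.4],[0,0,0,0,0,0.1,0.4],[0,0,0,0,0,0,0.4]]]'
python3 - <<'E'
from h import *
d=grab('scene');f=d['frame']
c=np.array([.482,.2785]);t=np.array([np.cos(-.1),np.sin(-.1)])
P=w2pix(d,[[*(c+t*.075),.128],[*(c-t*.075),.128]]);print(P,((P-[310,140])*5.0))
cv2.imwrite('pics/s3.png',cv2.resize(f[140:260,310:430],None,fx=5,fy=5,interpolation=cv2.INTER_CUBIC))
E
```

```text
time: 11.25
tool_pos: [0.484, 0.2796, 0.295]
tool_rot: [0.001, 0.742, 0.671, 0.003]
contact_force: [-0.2, -0.4, -0.4]
gripper_width: 0.399
[[374.82637594 204.88030557]
 [343.89709224 190.20245046]] [[324.1318797  324.40152786]
 [169.48546121 251.01225229]]
```

View pics/s3.png

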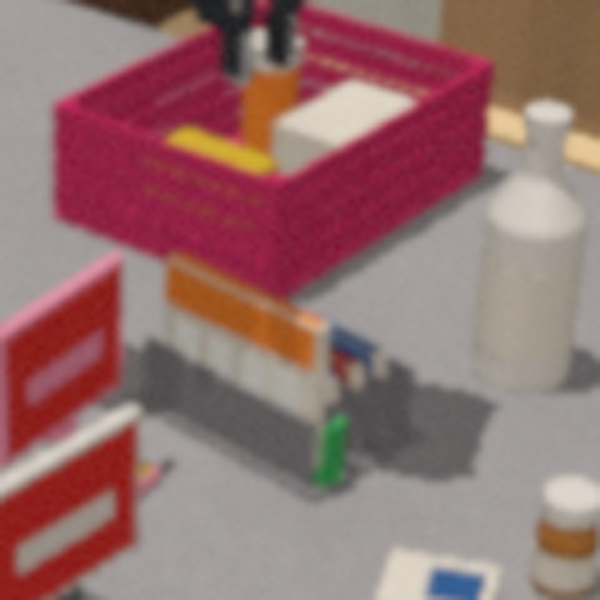

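The pack stands fully down in the slot. Its top corners, (325,322) and (168,253) in the crop, match the predicted (324,324) and (169,251). Now the sign: go above (0.5665, −0.022) with the jaws across the panel (yaw −0.04).

```bash
python3 -m pendant '[[[0,0,-0.048,0.033,-0.1206,0,0.6],[0,0,-0.048,0.033,-0.1206,0,0.6],[0,0,-0.048,0.033,-0.1206,0,0.6],[0,0,-0.048,0.033,-0.1206,0,0.6],[0,0,-0.048,0.033,-0.1206,0,0.6],[0,0,-0.048,0.033,-0.1206,0,0.6],[0,0,-0.048,0.033,-0.1206,0,0.6],[0,0,-0.048,0.033,-0.1206,0,0.6],[0,0,-0.048,0.033,-0.1206,0,0.6],[0,0,-0.048,0.033,-0.1206,0,0.6],[0,0,0,0,0,0,0.6],[0,0,0,0,0,-0.1,0.6],[0,0,0,0,0,-0.1,0.6],[0,0,0,0,0,-0.1,0.6],[0,0,0,0,0,0,0.6]]]'
python3 - <<'E'
from h import *
s=manip.state();print(s['joint_pos'].round(3),s['tool_rot'].round(4),s['tool_pos'])
d=grab('scene');cv2.imwrite('pics/s4.png',cv2.resize(d['frame'][180:300,270:390],None,fx=5,fy=5,interpolation=cv2.INTER_CUBIC))
E
```

```text
time: 13.18
tool_pos: [0.5628, -0.0213, 0.2117]
tool_rot: [-0.001, 1.0, -0.018, -0.004]
contact_force: [0.1, 0.4, -0.4]
gripper_width: 0.602
[-0.17  -0.076  1.774  0.     1.452 -0.134] [-7.000e-04  9.998e-01 -1.790e-02 -3.700e-03] [ 0.56279302 -0.02128441  0.21173593]
```

View pics/s4.png

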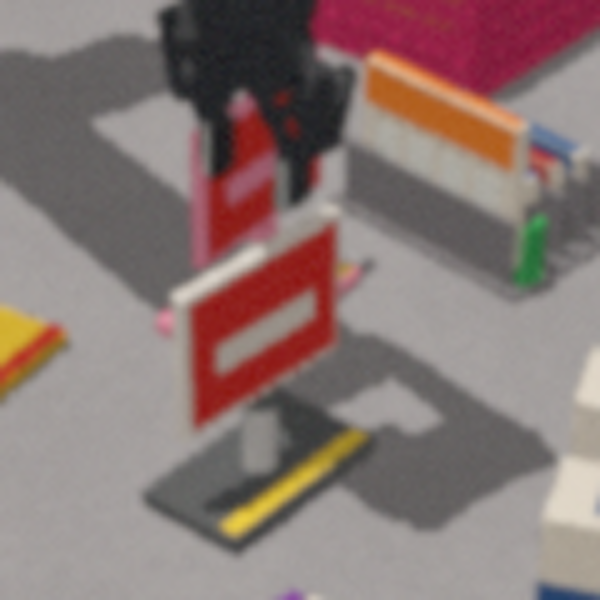

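The jaws straddle the top edge at mid-width. The joints leave room for −3.10 rad (j6 from −0.13 to about 2.97). Descend 70 mm and grip.

```bash
python3 -m pendant '[[[0,0,0,0,0,-0.1,0.6],[0,0,0,0,0,-0.1,0.6],[0,0,0,0,0,-0.08,0.6],[0,0,0,0,0,0,0.6],[0,0,0,0,0,0,0],[0,0,0,0,0,0,0],[0,0,0,0,0,0,0],[0,0,0,0,0,0,0],[0,0,0,0,0,0,0]]]'
```

```text
time: 14.35
tool_pos: [0.5664, -0.0226, 0.1474]
tool_rot: [0.0, 1.0, -0.019, 0.002]
contact_force: [2.7, 0.1, 5.5]
gripper_width: 0.102
```

```bash
python3 -m pendant '[[[0,0,-0.03,0,0,0,0],[0,0,-0.047,0,0,0,0],[0,0,-0.047,0,0,0,0],[0,0,-0.047,0,0,0,0],[0,0,-0.047,0,0,0,0],[0,0,-0.047,0,0,0,0],[0,0,-0.047,0,0,0,0],[0,0,-0.047,0,0,0,0],[0,0,-0.047,0,0,0,0],[0,0,-0.047,0,0,0,0],[0,0,-0.047,0,0,0,0],[0,0,0,0,0,0,0]]]'
```

```text
time: 15.85
tool_pos: [0.566, -0.0222, 0.1474]
tool_rot: [0.001, -0.693, 0.721, -0.001]
contact_force: [0.3, 2.1, 6.8]
gripper_width: 0.105
```

```bash
python3 -m pendant '[[[0,0,-0.047,0,0,0,0],[0,0,-0.047,0,0,0,0],[0,0,-0.047,0,0,0,0],[0,0,-0.047,0,0,0,0],[0,0,-0.047,0,0,0,0],[0,0,-0.047,0,0,0,0],[0,0,-0.047,0,0,0,0],[0,0,-0.047,0,0,0,0],[0,0,-0.047,0,0,0,0],[0,0,-0.047,0,0,0,0],[0,0,-0.017,0,0,0,0],[0,0,0,0,0,0,0],[0,0,0,0,0,0,0],[0,0,0,0,0,0,0.4],[0,0,0,0,0,0,0.6],[0,0,0,0,0,0,0.6],[0,0,0,0,0,0,0.6],[0,0,0,0,0,0.08,0.6]]]'
python3 -m pendant '[[[0,0,0,0,0,0.15,0.6],[0,0,0,0,0,0.2,0.6],[0,0,0,-0.1,0,0.2,0.6],[0,0,0,-0.24,0,0,0.6],[0,0,0,-0.24,0,0,0.6],[0,0,0,-0.1,0,0,0.6],[0,0,0,0,0,0,0.6]]]'
python3 - <<'E'
from h import *
s=manip.state();print(s['joint_pos'].round(3))
d=grab('scene');a=cv2.resize(d['frame'][170:350,200:400],None,fx=2.5,fy=2.5,interpolation=cv2.INTER_CUBIC)
t=grab('top')['frame'];b=cv2.resize(t[200:275,280:380],None,fx=6,fy=6,interpolation=cv2.INTER_CUBIC)
cv2.imwrite('pics/s5.png',a);cv2.imwrite('pics/t5.png',b)
E
```

```text
time: 18.1
tool_pos: [0.5637, -0.0223, 0.1643]
tool_rot: [-0.002, -0.001, 1.0, 0.0]
contact_force: [0.3, -0.2, -0.2]
gripper_width: 0.601
time: 18.98
tool_pos: [0.3947, -0.0225, 0.3053]
tool_rot: [0.002, -0.001, 1.0, -0.001]
contact_force: [0.2, -0.6, 0.8]
gripper_width: 0.604
[-0.246 -0.57   2.005 -0.     1.702  2.893]
```

View pics/s5.png

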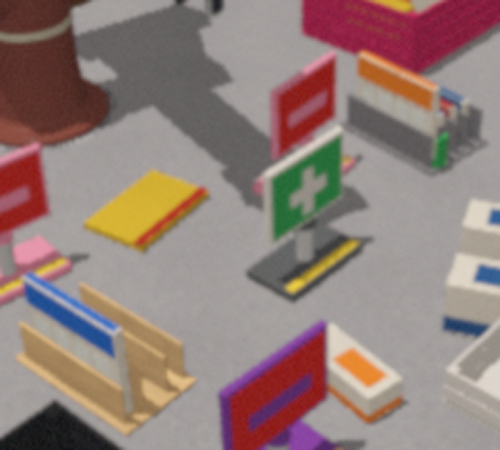

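View pics/t5.png

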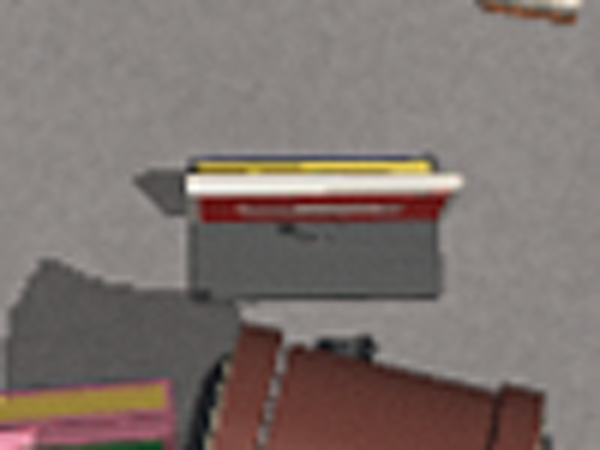

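The green face now looks to the yellow-stripe side. The panel top, (187,183) to (463,181) in the crop, is parallel to the stand's edges to within about 0.02 rad. The orange pack is in the sorter, the blue pack is still in the rack, and the robot is clear of everything.

```bash
python3 -c "
from plant import manip
print(manip.job_done())"
```

```text
the job is handed in; nothing more can be done
None
```

The job is done and handed in at about 19 s of the 72 s allowed; the hand-in reports no verdict, so these are my own checks.

- **Orange-banded pack:** it was lifted from the wooden rack and set down in the free slot. Floor contact showed as the vertical force going from −1.5 to +2.1 N before I released it. Afterwards its top corners were within about 1 pixel of where a fully seated, centred pack should be.
- **Sign:** I gripped it at its top edge and turned it −3.10 rad. The last pictures show green on the yellow-stripe side, square with the base to about 0.02 rad.
- **Everything else:** nothing I could see in the last pictures had moved, and the blue-banded pack is still in the rack. I measured none of it again. The stapler was outside those last crops, and most of the spray and pill bottles too, but the arm went near none of them.
- **Failed or conflicting checks:** no check failed. The slot position measured from the tab in the first top view was about 4 mm off the other estimates, and the scene-camera check agreed with those others.

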